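# Open a push-and-turn safety cap and hold it off the bottle

## Task

Open the square bottle that is clamped in the aluminium bench holder: push its safety cap straight down against the spring, keep it pushed down and twist it anticlockwise (seen from above) until it is free, then lift it straight up. Finish while still holding the cap in the gripper, upright and still, clear of the bottle and right above its mouth, about a hand's breadth (5 to 10 cm) higher than where it sat; do not put it down or let go. Leave the two vials, the white round bottle and the slide box beside it where they stand.

Things in the scene. Friction and masses are not known exactly. Their poses are not given: they have to be found in the camera images.
- bottle: Square white plastic bottle, 68 x 68 mm, with a conical shoulder (88 to 109 mm high), clamped in an aluminium bench holder: base plate 116 x 116 x 8 mm, cheeks up to 52 mm, black thumbscrew. Bottle and holder are fixed and cannot move or turn. Origin: centre of the base plate's underside, on the worktop and on the axis of neck and cap; z up.
- mouth (a point): Centre of the bottle's mouth: top of the round neck (27 mm across), 151 mm above the worktop, hidden under the cap.
- seal (a joint): Height of the sprung seal disc (20 mm across) that stands out of the mouth and pushes the cap up: 0 m with the cap locked, negative as the cap is pushed down (the cap hits the rim at -0.009), up to +0.002 with the cap free. Spring: about 4.5 N at 0, 10.5 N at -0.0065.
- cap_center (a point): Centre (half-way up) of the grey round ribbed safety cap: 49 mm across, 32 mm high, with a pointer bar on top. z is its axis, upwards. Locked, it lies 148 mm above the worktop (top 164 mm, skirt edge 132 mm; 23 mm free height below the skirt edge) and its x axis points as the bottle's x. About 2 mm of sideways play on the neck.
- cap: The whole cap, about 40 g; origin on its axis at the skirt edge. Three inner lugs sit under ledges on the neck: it can neither lift nor turn until pushed down over 4.5 mm. Held down 5.5 to 8 mm, it turns anticlockwise seen from above; past 45 degrees it is free, at about 80 degrees it meets a stop, 60 is best. Turned back (clockwise) it locks again. Once free the spring raises it about 2 mm.
- white_bottle: Bystander: round white bottle with a white screw cap, 62 mm across, 120 mm high, standing loose behind the holder (farther from the robot); origin at the centre of its underside.
- vial_right: Bystander: vial 25 mm across, 46 mm high, standing loose to the right of the holder; origin at the centre of its underside.
- vial_left: Bystander: vial 23 mm across, 42 mm high, standing loose to the left of the holder; origin at the centre of its underside.
- slide_box: Bystander: closed grey slide box 37 x 97 x 33 mm lying loose in front of the holder (towards the robot); origin at the centre of its underside.
Not all that is in view belongs to the job. Of the things shaped like the cap, the grey one is meant.

How it is judged (in metres and radians):
On the way, in this order (a step that is already met when the one before it is completed fails the run):
1. the locked cap is pushed down at least 4 mm (z of cap_center in the frame of bottle below 0.144 m and horizontal distance between cap_center and bottle below 0.006 m), for 0.1 s.
2. the cap, still on the neck, is twisted more than 40 degrees (0.7 rad) (angle between the x axis of cap_center and the x axis of bottle, either way round above 0.7 rad and z of cap_center in the frame of bottle below 0.153 m and horizontal distance between cap_center and bottle below 0.006 m), for 0.1 s.
At the end, for the whole second after the job is handed in: The cap is held still in the fingers (more than 1 N, slower than 20 mm/s), not touching the bottle, 40 to 130 mm higher than where it sat locked, its axis within 30 mm of the neck's and tilted less than 0.2 rad; the four bystanders stand upright within 20 mm of where they were (z of cap_center in the frame of bottle between 0.188 and 0.278 m and horizontal distance between cap_center and bottle below 0.03 m and angle between each of cap_center, white_bottle, vial_right, vial_left, slide_box's own z axis and vertical below 0.2 rad and linear speed of cap below 0.02 m/s and contact force between the fingers and cap above 1 N and contact force between cap and bottle below 0.1 N and distance of each of white_bottle, vial_right, vial_left, slide_box from where it was at the start of the episode below 0.02 m); the arm keeps its last pose, push and grip.
It fails at once if a bystander (white_bottle) is pushed more than 20 mm or tipped (distance of white_bottle from where it was at the start of the episode above 0.02 m or angle between white_bottle's own z axis and vertical above 0.3 rad).
It fails at once if a bystander (vial_right) is pushed more than 20 mm or tipped (distance of vial_right from where it was at the start of the episode above 0.02 m or angle between vial_right's own z axis and vertical above 0.3 rad).
It fails at once if a bystander (vial_left) is pushed more than 20 mm or tipped (distance of vial_left from where it was at the start of the episode above 0.02 m or angle between vial_left's own z axis and vertical above 0.3 rad).
It fails at once if a bystander (slide_box) is pushed more than 20 mm or tipped (distance of slide_box from where it was at the start of the episode above 0.02 m or angle between slide_box's own z axis and vertical above 0.3 rad).
It also fails if it takes over 40 s, if anything falls off the work surface, if the arm or the gripper's body presses on something with over 40 N, if the wrist force passes 120 N, or if a joint passes its speed limit or range.

## Robot

A 6-joint arm with a two-finger parallel gripper is mounted at the origin on a cart in front of the work surface, level with it; the furniture and walls round the work are solid. World frame = base frame: x ahead of the robot, y to its left, z up, the work surface at z = 0. Lengths are in m, angles in degrees, forces in N, time in s.
With the tool pointing down it reaches from about 0.375 to 0.9 m from the base axis. Payload 3.1 kg.
Tool frame: the origin (TCP) lies on the centre line of the jaws, within the pads' length; the fingertips stand 25 mm ahead of it and the grasp point (between the pads) lies 6 mm ahead of it; z points along the fingers, y is the line along which they close (so a half turn about z gives the same grasp; the last joint's range is limited). The gripper opens to 87 mm and grips with 3 to 60 N. Pads are 19 mm wide; open, the fingers measure 117 mm over their backs; the gripper's body (75 mm by 190 mm) begins 51 mm behind the grasp point.
Start: joints at [-86.603, 30.224, 82.088, -0, 67.689, -10.227], TCP at [0.147, -0.607, 0.248] pointing down, gripper open.
Joint ranges: [-176.69, 176.69], [-43.24, 126.21], [12.49, 139.97], [-82, 262], [0, 151.66], [-163.58, 163.58]. Speed limits (degrees/s): [159.86, 159.86, 180, 180, 180, 180].

## Interface

Orientations are given as a 3x3 rotation matrix whose columns are the frame's x, y, z axes.
In Python, from rig import * gives the robot as it stands.
- The arm moves only by the tool step_arm, never from a script. Its argument "steps" is a list of rows, each a list of 7 numbers: the shift along the tool's x, y, z normalised to -1 to 1, where 1 is 0.3 m, then the turn, a rotation vector about the tool's x, y, z normalised to -1 to 1, where 1 is 45 degrees, then the gripper's target within -1 to 1 (shut at 1, half-way at 0, fully open at -1). A call has 1 to 8 rows; each row is the pose to reach, as a shift and turn from the pose commanded when the call began, along the tool's axes at that moment; what a row does not reach only later rows make up. A row lasts 1/12 s, in which the tool goes at most 41.7 mm and 7.16 degrees, less where a joint would pass 70% of its speed; a pose out of reach is approached as far as the arm can. A call with a number of a shift or a turn outside -1 to 1 is refused whole. A call with a gripper value outside its range is refused whole. The fingers move at their own pace and stop on an object; the grip force is fixed at half the most. Time passes only in rows, so rows that repeat a pose let the fingers close. It gives the time, the measured TCP pose, the force, the opening and the grip force at its end, in the units of the state.
- read_state(): the state, without advancing time (a new reading comes with each control period).
- capture(name): name is "scene" or "top" or "wrist"; returns a dict with "image" (400x640x3 uint8, red, green, blue), "vertical_fov" (degrees; the focal length in pixels is half the picture's height over the tangent of half this angle, whatever the lens; pixels are square), "cx", "cy" (the principal point, pixels), "world_from_camera" (4x4, takes a point from camera to world coordinates); the wrist camera has in their place "T_tool_cam" (4x4, takes a point from camera to tool coordinates, whose origin is the TCP and whose axes are the flange's). Camera axes: x right, y down, z forward; pixel columns grow to the right and rows downward; lengths in m; the calibration is good to about 2 mm. A picture is of the moment at which its call begins: read the wrist's pose just before it. There is no depth.
- hand_in(): hands the job in; it is judged then, once.
The state is a dict: "time_s": time; "joint_positions": joint angles; "qvel": joint speeds; "tau": joint torques, N m; "position": TCP position; "tcp_rot": TCP orientation; "force": force on the tool from outside, world axes, zero at the start; "moment": the same for the moment, N m; "opening": opening from 0.0 (shut) to 1.0 (fully open); "grasp_force": force on a finger pad.
Only numpy, scipy, OpenCV 4.12 (cv2) and the standard library are available. Lean on these libraries where they do the work, as an engineer would, in place of code of your own. Each camera call takes 0.05 s, during which the arm holds its last target. There are 200 camera calls.

## Working session

There is one attempt and no reset: what is moved stays moved. The work goes in short steps, Python scripts to look and compute and a tool call to move; the robot and the scene stay as the last step left them, time stands still between calls to the robot, and variables do not carry over. Pictures are saved under pics/ and viewed, at most 10 in all, crops included, and the job is handed in when it is done.

Besides the shell and the picture viewer there is one more tool, called after "Call:" in YAML: its name, and indented under it one key for each argument. step_arm: Moves the arm, as the interface text tells. Scaled input: -1 to 1 covers 0.3 m each way for a shift and 45 degrees each way for a turn. Its arguments: {"type":"object","properties":{"steps":{"type":"array"}},"required":["steps"]}

```bash
mkdir -p pics
python3 - <<'E'
from rig import *
import cv2,numpy as np
s=read_state();print(s['time_s'],s['position'],s['tcp_rot'],s['opening'],s['force'])
for n in ("scene","top"):
    c=capture(n);cv2.imwrite(f'pics/{n}0.png',c['image'][:,:,::-1])
    print(n,c['vertical_fov'],c['cx'],c['cy'],np.round(c['world_from_camera'],4).tolist())
E
```

```text
0.0 [ 0.14721313 -0.60670866  0.24658224] [[ 9.71851585e-01  2.35593872e-01 -1.54821282e-04]
 [ 2.35593655e-01 -9.71849279e-01  2.14668386e-03]
 [ 3.55282613e-04 -2.12273303e-03 -9.99997684e-01]] 0.9998492995143103 [1.1462404  0.09902834 0.23565016]
scene 45.71120557492021 322.3153583468036 203.13289312611238 [[-0.7945, -0.2835, 0.537, 0.0591], [-0.607, 0.397, -0.6885, 0.8157], [-0.018, -0.8729, -0.4876, 0.547], [0.0, 0.0, 0.0, 1.0]]
top 43.18665634372882 324.45564326104545 204.54111943996114 [[-0.0507, -0.9716, 0.2311, 0.3195], [-0.9987, 0.0493, -0.0118, 0.2342], [0.0001, -0.2314, -0.9728, 0.9707], [0.0, 0.0, 0.0, 1.0]]
```

View pics/scene0.png

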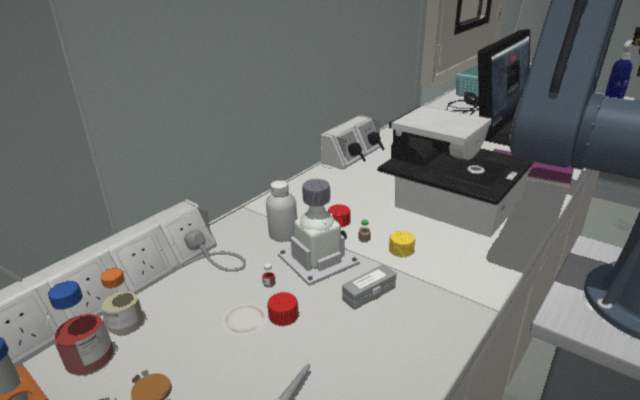

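View pics/top0.png

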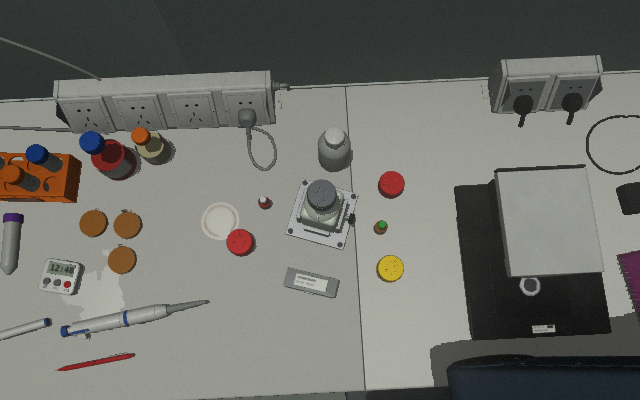

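The grey cap sits on the clamped bottle at scene (316,190) and top (321,193). The other cap-shaped things are red at top (391,184) and (240,242), yellow at (390,268), and orange-brown at (93,223), (127,225) and (121,260). Only the grey one, on the square bottle in the holder, fits the description. I'll confirm this in one enlarged crop.

Run:
```python
import cv2,numpy as np
a=cv2.imread('pics/scene0.png')[165:290,250:350];b=cv2.imread('pics/top0.png')[160:260,275:365]
a=cv2.resize(a,None,fx=4,fy=4,interpolation=2);b=cv2.resize(b,None,fx=4.4,fy=5,interpolation=2)
b=cv2.resize(cv2.imread('pics/top0.png')[160:260,275:365],None,fx=4,fy=4,interpolation=2)
o=np.zeros((500,760,3),np.uint8);o[:,:400]=a;o[:400,400:]=b;cv2.imwrite('pics/crop.png',o)
```

```text
(no output)
```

View pics/crop.png

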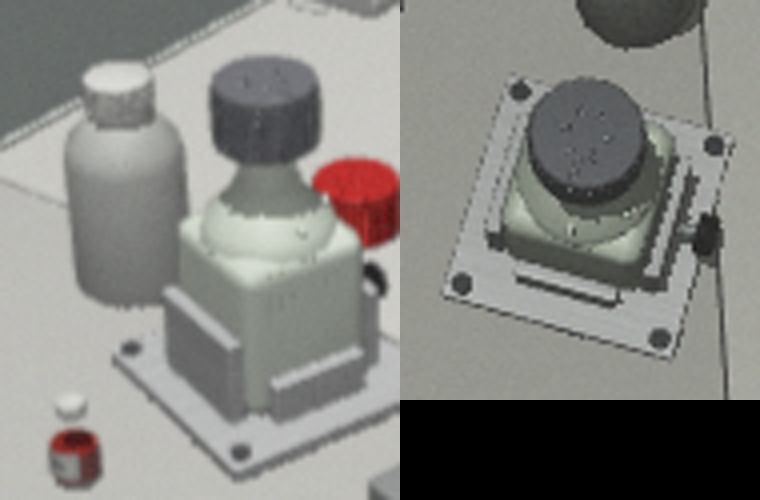

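The crop shows one grey ribbed cap on the square bottle in the holder, with its top face centred at top (321.5,193.8) and scene (316.3,185). The holder's screws are at crop (520,91), (714,146), (660,338) and (461,283).

```bash
cat > h.py <<'E'
import numpy as np
from rig import *
C={'scene':(45.71120557492021,322.3153583,203.1328931,np.array([[-0.7945,-0.2835,0.537,0.0591],[-0.607,0.397,-0.6885,0.8157],[-0.018,-0.8729,-0.4876,0.547],[0,0,0,1]])),
'top':(43.18665634,324.45564326,204.54111944,np.array([[-0.0507,-0.9716,0.2311,0.3195],[-0.9987,0.0493,-0.0118,0.2342],[0.0001,-0.2314,-0.9728,0.9707],[0,0,0,1]]))}
def onz(n,u,v,z):
    f,cx,cy,T=C[n];f=200/np.tan(np.radians(f/2))
    d=T[:3,:3]@[(u-cx)/f,(v-cy)/f,1];return T[:3,3]+d*(z-T[2,3])/d[2]
E
python3 - <<'E'
from h import *
print('cap',onz('top',321.5,193.8,.164),onz('scene',316.3,185,.164))
s=[onz('top',275+(u-400)/4,160+v/4,.008) for u,v in((520,91),(714,146),(660,338),(461,283))]
print('plate',np.mean(s,0));
for i in range(4):
    d=s[(i+1)%4]-s[i];print(np.degrees(np.arctan2(d[1],d[0])))
for n,u,v,z in(('white',335,135,.12),('vr',381,226,.046),('vl',264,201,.042),('box',312,282,.033),('red',391,184,.02),('box a',286,271,.033),('box b',339,281,.033)):print(n,onz('top',u,v,z))
E
```

```text
cap [0.5295753  0.22836036 0.164     ] [0.52974258 0.22858338 0.164     ]
plate [0.53082222 0.22783306 0.008     ]
-109.27048495033985
161.14010998247986
71.48412198580424
-18.91759530016059
white [0.64836332 0.198557   0.12      ]
vr [0.49281154 0.11989856 0.046     ]
vl [0.55280039 0.33684253 0.042     ]
box [0.39707603 0.25314829 0.033     ]
red [0.57994529 0.09079087 0.02      ]
box a [0.41967205 0.30026945 0.033     ]
box b [0.39638014 0.20341586 0.033     ]
```

Run:
```python
from h import *
for z in(.1,.15,.2,.25,.3,.35):
    print(z,[onz('top',u,v,z)[:2].round(2).tolist() for u,v in((496,168),(505,275),(470,337))],[onz('scene',u,v,z)[:2].round(2).tolist() for u,v in((430,105),(397,123),(475,140),(480,55))])
```

```text
0.1 [[0.58, -0.09], [0.39, -0.08], [0.29, -0.01]] [[0.66, -0.49], [0.66, -0.29], [0.44, -0.29], [0.79, -1.23]]
0.15 [[0.56, -0.07], [0.38, -0.06], [0.29, 0.01]] [[0.59, -0.34], [0.59, -0.17], [0.39, -0.17], [0.71, -1.01]]
0.2 [[0.55, -0.05], [0.38, -0.04], [0.29, 0.02]] [[0.52, -0.2], [0.52, -0.05], [0.35, -0.05], [0.63, -0.78]]
0.25 [[0.53, -0.03], [0.38, -0.03], [0.29, 0.03]] [[0.46, -0.05], [0.46, 0.08], [0.31, 0.08], [0.54, -0.55]]
0.3 [[0.52, -0.01], [0.37, -0.01], [0.29, 0.05]] [[0.39, 0.09], [0.39, 0.2], [0.27, 0.2], [0.46, -0.32]]
0.35 [[0.5, 0.0], [0.37, 0.01], [0.3, 0.06]] [[0.32, 0.24], [0.32, 0.33], [0.23, 0.33], [0.38, -0.09]]
```

Call:
step_arm:
  steps:
    - [0,0,-0.14,0,0,0,-1]
    - [0,0,-0.28,0,0,0,-1]
    - [0,0,-0.42,0,0,0,-1]
    - [0,0,-0.57,0,0,0,-1]
    - [0.12,-0.09,-0.57,0,0,0,-1]
    - [0.24,-0.18,-0.57,0,0,0,-1]
    - [0.36,-0.27,-0.57,0,0,0,-1]
    - [0.48,-0.36,-0.57,0,0,0,-1]

```text
time_s: 0.77
position: [0.2537, -0.4773, 0.4183]
tcp_rot: [[0.972, 0.234, 0.0], [0.234, -0.972, 0.0], [0.0, -0.0, -1.0]]
force: [0.7, -1.2, -0.2]
opening: 0.998
grasp_force: 0.0
```

Call:
step_arm:
  steps:
    - [0.1,-0.09,0,0,0,0,-1]
    - [0.2,-0.18,0,0,0,0,-1]
    - [0.3,-0.27,0,0,0,0,-1]
    - [0.4,-0.36,0,0,0,0,-1]
    - [0.5,-0.45,0,0,0,0,-1]
    - [0.6,-0.54,0,0,0,0,-1]
    - [0.7,-0.63,0,0,0,0,-1]
    - [0.8,-0.72,0,0,0,0,-1]

```text
time_s: 1.43
position: [0.436, -0.2104, 0.4183]
tcp_rot: [[0.972, 0.235, -0.0], [0.235, -0.972, 0.0], [-0.0, -0.0, -1.0]]
force: [0.6, -0.6, 0.7]
opening: 1.001
grasp_force: 0.0
```

Call:
step_arm:
  steps:
    - [0.05,-0.11,0,0,0,0,-1]
    - [0.1,-0.22,0,0,0,0,-1]
    - [0.15,-0.33,0,0,0,0,-1]
    - [0.2,-0.44,0,0,0,0,-1]
    - [0.25,-0.55,0,0,0,0,-1]
    - [0.3,-0.66,0,0,0,0,-1]
    - [0.36,-0.78,0,0,0,0,-1]
    - [0.42,-0.9,0,0,0,0,-1]

```text
time_s: 2.1
position: [0.494, 0.0815, 0.4183]
tcp_rot: [[0.972, 0.235, -0.001], [0.235, -0.972, -0.0], [-0.001, -0.0, -1.0]]
force: [0.7, -0.8, 0.8]
opening: 0.997
grasp_force: 0.0
```

Call:
step_arm:
  steps:
    - [0.05,-0.11,0,0,0,0,-1]
    - [0.1,-0.22,0,0,0,0,-1]
    - [0.15,-0.32,0,0,0,0,-1]
    - [0.2,-0.42,0,0,0,0,-1]
    - [0.2,-0.42,0.13,0,0,0,-1]
    - [0.2,-0.42,0.26,0,0,0,-1]
    - [0.2,-0.42,0.39,0,0,0,-1]
    - [0.2,-0.42,0.39,0,0,0,-1]

```text
time_s: 2.77
position: [0.5173, 0.2154, 0.2934]
tcp_rot: [[0.972, 0.236, -0.018], [0.236, -0.972, -0.004], [-0.019, -0.001, -1.0]]
force: [-1.2, -1.4, -0.9]
opening: 1.0
grasp_force: 0.0
```

Run:
```python
from h import *
import cv2
s=read_state();print(s['time_s'],s['position'],s['joint_positions'],s['force'],s['tcp_rot'][:,0])
c=capture('wrist');cv2.imwrite('pics/w1.png',c['image'][:,:,::-1])
f=200/np.tan(np.radians(c['vertical_fov']/2));print(f,c['cx'],c['cy'],c['T_tool_cam'].round(4).tolist())
T=np.eye(4);T[:3,:3]=s['tcp_rot'];T[:3,3]=s['position'];T=T@c['T_tool_cam'];p=np.linalg.inv(T)@[.53,.228,.164,1];print(p[:2]/p[2]*f+[c['cx'],c['cy']])
np.savez('w1',T=T,f=f,c=[c['cx'],c['cy']])
```

```text
2.7667 [0.51730156 0.21535186 0.29339574] [ 1.11813986e+01  2.26784996e+01  8.76251447e+01 -1.05799966e-02
  7.07663083e+01  8.75217825e+01] [-1.19450507 -1.39305276 -0.86156976] [ 0.97153042  0.23617861 -0.01866314]
342.02174441357295 320.2895357610874 190.77790142230612 [[0.0002, -0.9549, -0.2968, 0.0823], [1.0, -0.0002, 0.0013, -0.0006], [-0.0013, -0.2968, 0.9549, -0.1354], [0.0, 0.0, 0.0, 1.0]]
[309.03696789 169.55803912]
```

View pics/w1.png

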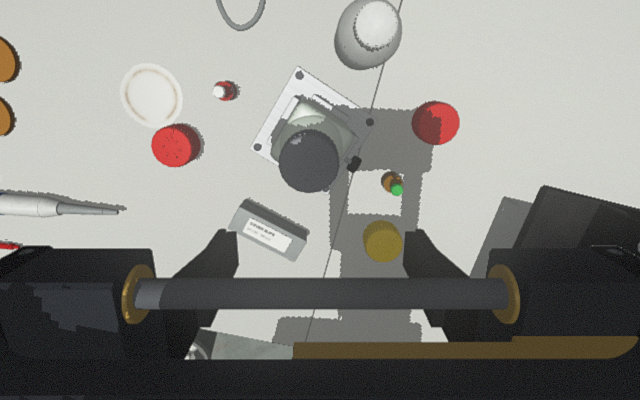

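The wrist view shows the grey cap at (309,161), about 9 px above the prediction. The arm was still settling, so I'll let it settle and measure once more.

Call:
step_arm:
  steps:
    - [0,0,0,0,0,0,-1]
    - [0,0,0,0,0,0,-1]
    - [0,0,0,0,0,0,-1]

```text
time_s: 3.07
position: [0.5249, 0.2163, 0.3046]
tcp_rot: [[0.972, 0.235, 0.006], [0.235, -0.972, 0.001], [0.006, 0.0, -1.0]]
force: [0.4, -0.8, 0.5]
opening: 0.998
grasp_force: 0.0
```

Run:
```python
from h import *
import cv2
s=read_state();print(s['time_s'],s['position'],s['force'],s['tcp_rot'])
c=capture('wrist');f=200/np.tan(np.radians(c['vertical_fov']/2));I=c['image']
T=np.eye(4);T[:3,:3]=s['tcp_rot'];T[:3,3]=s['position'];T=T@c['T_tool_cam']
P=lambda q:(lambda p:p[:2]/p[2]*f+[c['cx'],c['cy']])(np.linalg.inv(T)@[*q,1])
print('pred',P((.53,.228,.164)))
a=np.linspace(0,6.283,60)
J=I[:,:,::-1].copy()
for z,col in((.164,(0,255,0)),(.132,(0,0,255))):
    cv2.polylines(J,[np.array([P((.53+.0245*np.cos(t),.228+.0245*np.sin(t),z)) for t in a]).round().astype(int)],True,col)
sq=[P((.531+.058*1.414*np.cos(t),.228+.058*1.414*np.sin(t),.008)) for t in np.radians(np.arange(4)*90+45-18.9)]
cv2.polylines(J,[np.array(sq).round().astype(int)],True,(255,0,0))
cv2.imwrite('pics/w2.png',np.hstack([cv2.resize(x[50:230,240:375],None,fx=2.9,fy=2.9,interpolation=2) for x in(J,I[:,:,::-1])]))
```

```text
3.0667 [0.52485167 0.21632561 0.304552  ] [ 0.43629133 -0.82940682  0.51225059] [[ 9.71934999e-01  2.35173656e-01  5.97576516e-03]
 [ 2.35170824e-01 -9.71953335e-01  1.18228521e-03]
 [ 6.08620722e-03  2.56221245e-04 -9.99981446e-01]]
pred [308.42264583 178.87107408]
```

View pics/w2.png

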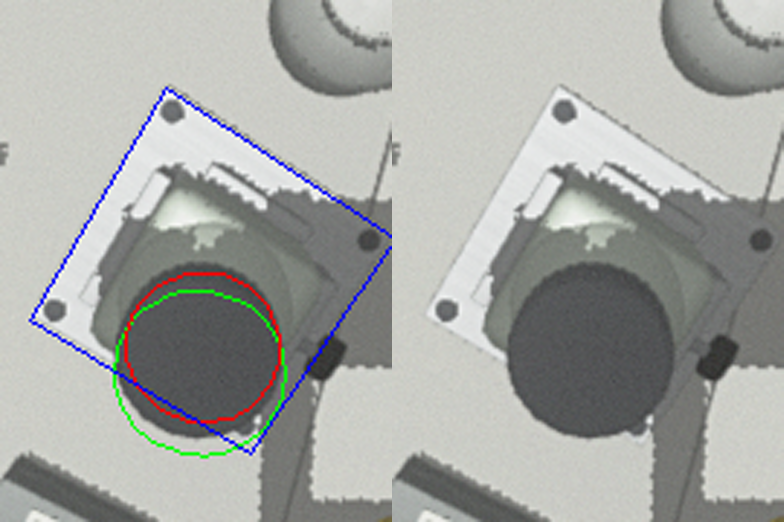

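Call:
step_arm:
  steps:
    - [0.02,-0.03,0.07,0,0,0,-1]
    - [0.02,-0.03,0.14,0,0,0,-1]
    - [0.02,-0.03,0.21,0,0,0,-1]
    - [0.02,-0.03,0.26,0,0,0,-1]
    - [0.02,-0.03,0.26,0,0,0,-1]
    - [0.02,-0.03,0.26,0,0,0,-1]
    - [0.02,-0.03,0.26,0,0,0,-1]
    - [0.02,-0.03,0.26,0,0,0,-1]

```text
time_s: 3.78
position: [0.528, 0.2266, 0.2255]
tcp_rot: [[0.972, 0.235, 0.004], [0.235, -0.972, 0.001], [0.004, 0.0, -1.0]]
force: [-1.3, -0.9, 0.9]
opening: 1.003
grasp_force: 0.0
```

```bash
cat > look.py <<'E'
from h import *
import cv2,sys
s=read_state();print(s['time_s'],s['position'],s['force'],s['qvel'].round(2) if hasattr(s['qvel'],'round') else s['qvel'])
print(np.round(s['tcp_rot'],4).tolist())
c=capture('wrist');f=200/np.tan(np.radians(c['vertical_fov']/2));I=c['image']
T=np.eye(4);T[:3,:3]=s['tcp_rot'];T[:3,3]=s['position'];T=T@c['T_tool_cam']
P=lambda q:(lambda p:p[:2]/p[2]*f+[c['cx'],c['cy']])(np.linalg.inv(T)@[*q,1])
print('pred',P((.53,.228,.164)))
a=np.linspace(0,6.283,60)
J=I[:,:,::-1].copy()
for z,col in((.164,(0,255,0)),(.132,(0,0,255))):
    cv2.polylines(J,[np.array([P((.53+.0245*np.cos(t),.228+.0245*np.sin(t),z)) for t in a]).round().astype(int)],True,col)
sq=[P((.531+.058*1.414*np.cos(t),.228+.058*1.414*np.sin(t),.008)) for t in np.radians(np.arange(4)*90+45-18.9)]
cv2.polylines(J,[np.array(sq).round().astype(int)],True,(255,0,0))
cv2.imwrite(sys.argv[1],J)
E
python3 look.py pics/w3.png
```

```text
3.7833 [0.52798478 0.22656826 0.22548757] [-1.32859735 -0.86223     0.87356926] [-0.09  0.08  0.33  0.05 -0.12  0.05]
[[0.9719, 0.2354, 0.0038], [0.2354, -0.9719, 0.0009], [0.0039, 0.0001, -1.0]]
pred [319.37508408 220.07967425]
```

View pics/w3.png

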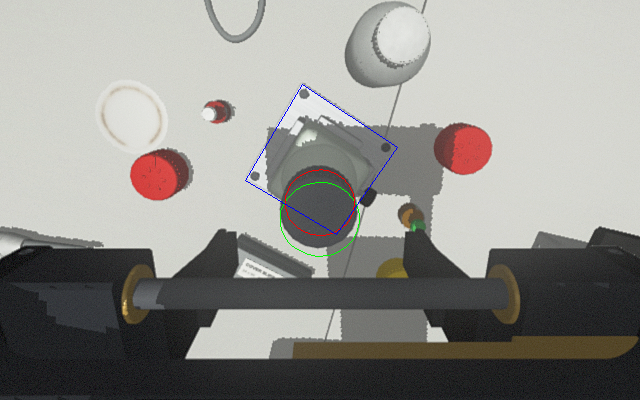

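```bash
cat > fit.py <<'E'
from h import *
import cv2
from scipy.optimize import least_squares
s=read_state();print(s['time_s'],s['position'],s['force'][2])
c=capture('wrist');f=200/np.tan(np.radians(c['vertical_fov']/2));I=c['image'].astype(int)
cv2.imwrite('pics/raw.png',c['image'][:,:,::-1])
m=((I.max(2)<100)&(I.max(2)-I.min(2)<14)).astype(np.uint8)
m[256:]=0;m[:,:270]=0;m[:,366:]=0;m=cv2.morphologyEx(m,cv2.MORPH_OPEN,np.ones((25,25),np.uint8))
k=max(cv2.findContours(m,0,1)[0],key=cv2.contourArea)[:,0].astype(float)
print(k.min(0),k.max(0))
iT=np.linalg.inv(c['T_tool_cam']);R=np.array(s['tcp_rot']);p0=np.array(s['position'])
a=np.linspace(0,2*np.pi,90)
def sil(q):
    pts=[]
    for h in(0,-.032):
        w=np.c_[q[0]+.0245*np.cos(a),q[1]+.0245*np.sin(a),q[2]+h+0*a]
        t=(w-p0)@R;p=t@iT[:3,:3].T+iT[:3,3];pts.append(p[:,:2]/p[:,2:]*f+[c['cx'],c['cy']])
    return cv2.convexHull(np.vstack(pts).astype(np.float32))
def res(q):return [cv2.pointPolygonTest(sil(q),(float(u)+0.0,float(v)),True)for u,v in k]
for fz in(True,False):
    g=(lambda q:res([q[0],q[1],.164])) if fz else res
    r=least_squares(g,[.53,.228] if fz else [.53,.228,.164],loss='soft_l1',diff_step=1e-3);print(r.x,'rms',np.sqrt(np.mean(np.square(g(r.x)))))
E
python3 fit.py
```

```text
3.8333 [0.52781653 0.22652401 0.22531595] 0.6313364445653703
[282. 168.] [354. 245.]
[0.53430715 0.22974375] rms 2.8709681425969014
[0.52945067 0.22866706 0.14987803] rms 1.1289519140976794
```

Call:
step_arm:
  steps:
    - [0.006,-0.005,0.06,0,0,0,-1]
    - [0.006,-0.005,0.12,0,0,0,-1]
    - [0.006,-0.005,0.18,0,0,0,-1]
    - [0.006,-0.005,0.22,0,0,0,-1]
    - [0.006,-0.005,0.22,0,0,0,-1]
    - [0.006,-0.005,0.22,0,0,0,-1]
    - [0.006,-0.005,0.22,0,0,0,-1]

```text
time_s: 4.47
position: [0.529, 0.2284, 0.1587]
tcp_rot: [[0.972, 0.236, 0.002], [0.236, -0.972, 0.0], [0.002, 0.0, -1.0]]
force: [0.6, -0.1, 0.5]
opening: 0.996
grasp_force: 0.0
```

Run:
```python
from h import *
import cv2
s=read_state();print(s['time_s'],s['position'],s['force'],np.round(s['tcp_rot'],4).tolist(),s['joint_positions'])
A=capture('scene')['image'][110:260,230:400,::-1];B=capture('top')['image'][130:280,240:410,::-1]
cv2.imwrite('pics/s4.png',cv2.resize(np.hstack([A,B]),None,fx=2.35,fy=2.35,interpolation=2))
w=capture('wrist')['image'];cv2.imwrite('pics/w4.png',w[:,:,::-1])
```

```text
4.4667 [0.52901193 0.22842917 0.15866625] [ 0.63233926 -0.109206    0.51659851] [[0.9718, 0.2356, 0.0022], [0.2356, -0.9718, 0.0005], [0.0023, 0.0, -1.0]] [1.22481409e+01 3.31372406e+01 9.40007293e+01 4.91573633e-04
 5.27328816e+01 8.86202329e+01]
```

View pics/s4.png

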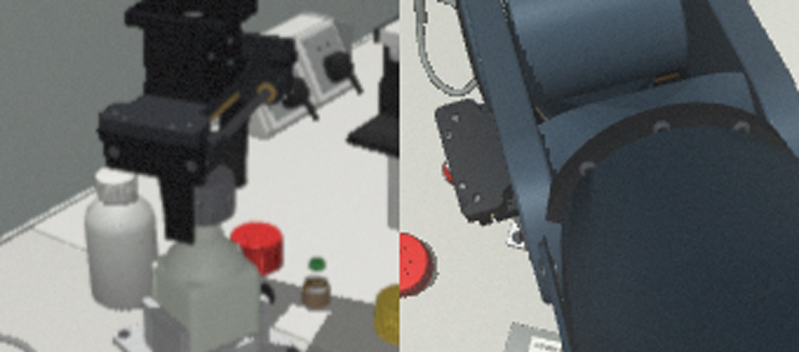

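View pics/w4.png

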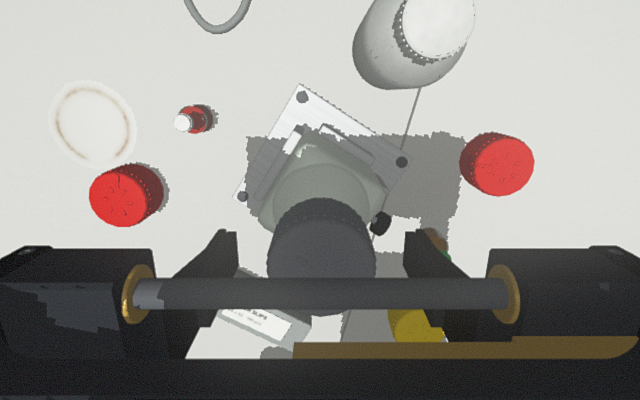

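Run:
```python
from h import *
def pr(n,q):
    f,cx,cy,T=C[n];f=200/np.tan(np.radians(f/2));p=np.linalg.inv(T)@[*q,1];return (p[:2]/p[2]*f+[cx,cy])
t=np.array([.529,.2284,.1587]);R=np.array([[.9718,.2356,0],[.2356,-.9718,0],[0,0,-1]])
for z in(.025,.015):
  for x in(-.0095,.0095):
    for y in(-.0435,-.0585):
      q=pr('scene',t+R@[x,y,z]);print(z,x,y,q,'crop',(q-[230,110])*2.35)
for z in(.164,.132):print('cap',z,(pr('scene',[.5297,.2285,z])-[230,110])*2.35)
```

```text
0.025 -0.0095 -0.0435 [311.74469123 212.25710435] crop [192.1000244  240.30419522]
0.025 -0.0095 -0.0585 [308.0424386  216.37846073] crop [183.39973072 249.98938271]
0.025 0.0095 -0.0435 [301.85481357 210.1971437 ] crop [168.85881189 235.46328769]
0.025 0.0095 -0.0585 [298.03880186 214.25378301] crop [159.89118438 244.99639007]
0.015 -0.0095 -0.0435 [311.57671742 207.23066121] crop [191.70528595 228.49205383]
0.015 -0.0095 -0.0585 [307.84950149 211.30236238] crop [182.94632851 238.0605516 ]
0.015 0.0095 -0.0435 [301.62958692 205.200268  ] crop [168.32952927 223.72062981]
0.015 0.0095 -0.0585 [297.78729463 209.20771704] crop [159.30014238 233.13813504]
cap 0.164 [202.91718619 176.22394871]
cap 0.132 [203.91923131 213.24919345]
```

Call:
step_arm:
  steps:
    - [0.001,0,0.015,0,0,0,-1]
    - [0.001,0,0.028,0,0,0,-1]
    - [0.001,0,0.028,0,0,0,-1]
    - [0.001,0,0.028,0,0,0,1]
    - [0.001,0,0.028,0,0,0,1]
    - [0.001,0,0.028,0,0,0,1]
    - [0.001,0,0.028,0,0,0,1]
    - [0.001,0,0.028,0,0,0,1]

```text
time_s: 5.28
position: [0.5285, 0.2283, 0.1492]
tcp_rot: [[0.972, 0.236, 0.0], [0.236, -0.972, 0.0], [0.0, -0.0, -1.0]]
force: [-0.4, -0.3, 0.4]
opening: 0.707
grasp_force: 0.0
```

Call:
step_arm:
  steps:
    - [0,0,0,0,0,0,1]
    - [0,0,0,0,0,0,1]
    - [0,0,0,0,0,0,1]
    - [0,0,0,0,0,0,1]

```text
time_s: 5.62
position: [0.5285, 0.2281, 0.1492]
tcp_rot: [[0.972, 0.236, 0.0], [0.236, -0.972, -0.0], [0.0, 0.0, -1.0]]
force: [0.3, -1.5, -0.2]
opening: 0.556
grasp_force: 30.0
```

Call:
step_arm:
  steps:
    - [0,0,0.006,0,0,0,1]
    - [0,0,0.012,0,0,0,1]
    - [0,0,0.018,0,0,0,1]
    - [0,0,0.022,0,0,0,1]
    - [0,0,0.022,0,0,0,1]
    - [0,0,0.022,0,0,0,1]
    - [0,0,0.022,0,0,0,1]
    - [0,0,0.022,0,0,0,1]

```text
time_s: 6.28
position: [0.5286, 0.2282, 0.1437]
tcp_rot: [[0.972, 0.236, 0.001], [0.236, -0.972, -0.0], [0.001, 0.0, -1.0]]
force: [-2.7, -1.8, 9.3]
opening: 0.56
grasp_force: 30.0
```

Call:
step_arm:
  steps:
    - [0,0,0.004,0,0,0,1]
    - [0,0,0.004,0,0,0,1]
    - [0,0,0.004,0,0,0,1]
    - [0,0,0.004,0,0,0,1]
    - [0,0,0.004,0,0,0,1]
    - [0,0,0.004,0,0,0,1]

```text
time_s: 6.78
position: [0.5286, 0.2281, 0.1427]
tcp_rot: [[0.972, 0.236, 0.001], [0.236, -0.972, -0.0], [0.001, 0.0, -1.0]]
force: [-2.5, -3.0, 9.0]
opening: 0.559
grasp_force: 30.0
```

Call:
step_arm:
  steps:
    - [0,0,0,0,0,-0.08,1]
    - [0,0,0,0,0,-0.16,1]
    - [0,0,0,0,0,-0.24,1]
    - [0,0,0,0,0,-0.32,1]
    - [0,0,0,0,0,-0.4,1]
    - [0,0,0,0,0,-0.48,1]
    - [0,0,0,0,0,-0.56,1]
    - [0,0,0,0,0,-0.64,1]

```text
time_s: 7.45
position: [0.5293, 0.228, 0.1428]
tcp_rot: [[0.736, 0.677, 0.002], [0.677, -0.736, -0.0], [0.002, 0.002, -1.0]]
force: [-0.6, -2.8, 9.6]
opening: 0.559
grasp_force: 30.0
```

Call:
step_arm:
  steps:
    - [0,0,0,0,0,-0.1,1]
    - [0,0,0,0,0,-0.2,1]
    - [0,0,0,0,0,-0.3,1]
    - [0,0,0,0,0,-0.4,1]
    - [0,0,0,0,0,-0.5,1]
    - [0,0,0,0,0,-0.6,1]
    - [0,0,0,0,0,-0.7,1]
    - [0,0,0,0,0,-0.72,1]

```text
time_s: 8.12
position: [0.5311, 0.2267, 0.1432]
tcp_rot: [[0.258, 0.966, 0.006], [0.966, -0.258, -0.002], [-0.001, 0.006, -1.0]]
force: [1.8, -7.0, 8.1]
opening: 0.56
grasp_force: 30.0
```

Run:
```python
from h import *
import cv2
s=read_state();print(s['force'],s['moment'],np.degrees(np.arctan2(s['tcp_rot'][1][0],s['tcp_rot'][0][0]))-13.6)
cv2.imwrite('pics/w5.png',cv2.resize(capture('wrist')['image'][60:360,160:480,::-1],None,fx=1.9,fy=1.9,interpolation=2))
```

```text
[ 1.83168918 -7.03441724  8.1398198 ] [-1.15853962 -0.32081392 -0.14676602] 61.42321187614679
```

View pics/w5.png

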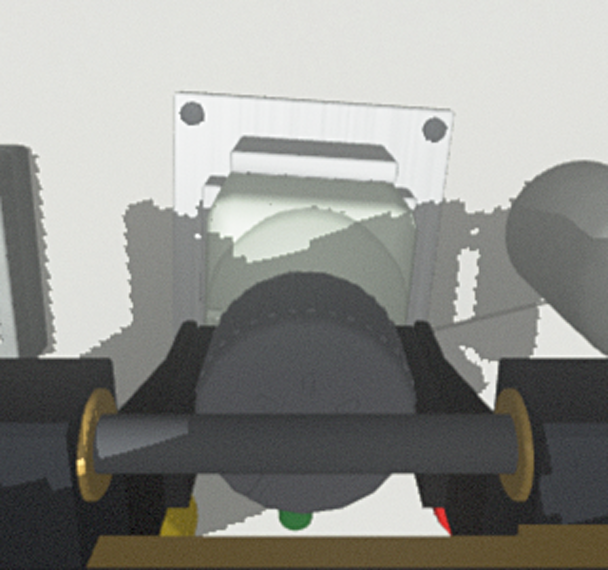

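Call:
step_arm:
  steps:
    - [0,0,-0.008,0,0,0,1]
    - [0,0,-0.016,0,0,0,1]
    - [0,0,-0.024,0,0,0,1]
    - [0,0,-0.032,0,0,0,1]
    - [0,0,-0.04,0,0,0,1]
    - [0,0,-0.04,0,0,0,1]
    - [0,0,-0.04,0,0,0,1]

```text
time_s: 8.75
position: [0.5311, 0.2267, 0.1535]
tcp_rot: [[0.261, 0.965, 0.005], [0.965, -0.261, -0.002], [-0.001, 0.006, -1.0]]
force: [3.8, -5.6, -1.3]
opening: 0.556
grasp_force: 30.0
```

Call:
step_arm:
  steps:
    - [0,0,-0.03,0,0,0,1]
    - [0,0,-0.06,0,0,0,1]
    - [0,0,-0.1,0,0,0,1]
    - [0,0,-0.14,0,0,0,1]
    - [0,0,-0.18,0,0,0,1]
    - [0,0,-0.22,0,0,0,1]
    - [0,0,-0.22,0,0,0,1]
    - [0,0,-0.22,0,0,0,1]

```text
time_s: 9.42
position: [0.5285, 0.2286, 0.2195]
tcp_rot: [[0.262, 0.965, 0.001], [0.965, -0.262, 0.001], [0.001, 0.001, -1.0]]
force: [0.1, -0.0, -0.8]
opening: 0.561
grasp_force: 30.0
```

Call:
step_arm:
  steps:
    - [0,0,0,0,0,0,1]
    - [0,0,0,0,0,0,1]
    - [0,0,0,0,0,0,1]
    - [0,0,0,0,0,0,1]
    - [0,0,0,0,0,0,1]
    - [0,0,0,0,0,0,1]
    - [0,0,0,0,0,0,1]
    - [0,0,0,0,0,0,1]

```text
time_s: 10.08
position: [0.5284, 0.2283, 0.2193]
tcp_rot: [[0.262, 0.965, -0.0], [0.965, -0.262, -0.0], [-0.0, -0.0, -1.0]]
force: [-0.2, 0.1, -1.5]
opening: 0.56
grasp_force: 30.0
```

Run:
```python
from h import *
import cv2
A=capture('scene')['image'][80:300,200:420,::-1]
W=capture('wrist')['image'][20:360,130:510,::-1]
cv2.imwrite('pics/f.png',np.hstack([cv2.resize(A,(400,400)),cv2.resize(W,(400,400))]))
s=read_state();print(s['position'],s['force'],s['qvel'])
```

```text
[0.52841313 0.22831463 0.21935605] [-0.19352355  0.45214524 -0.35723853] [ 0.00192495 -0.01684194  0.04677755  0.07122405  0.07408774 -0.00652613]
```

View pics/f.png

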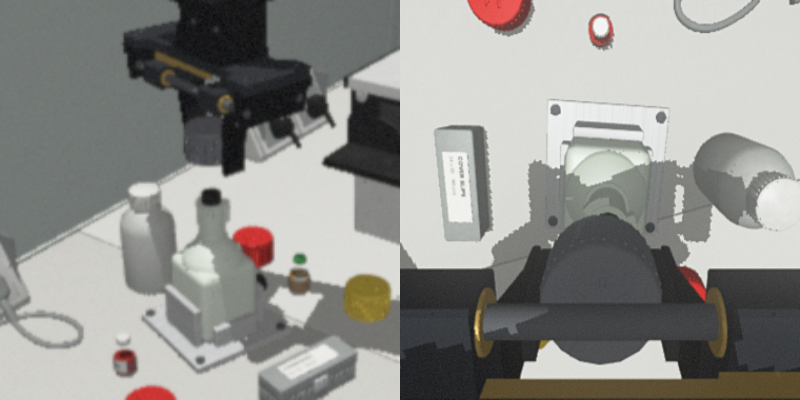

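The cap is held upright well above the open neck, whose black seal shows at (211,197) in the left half. All four bystanders are standing, so I'm handing in.

```bash
python3 -c "
from rig import *
print(hand_in())"
```

```text
the job is handed in; nothing more can be done
None
```

The job is handed in: I pushed the grey cap down about 6.5 mm, twisted it about 61° anticlockwise and lifted it, and the gripper is holding it still and upright about 7 cm above where it sat, over the mouth, with all four bystanders standing; the judge returned no verdict.

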